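# Restock the spray-can lane first in, first out

## Task

Restock the can lane first in, first out: bring the two cans already standing in it forward to the low front lip without changing their order, and only then load the two identical cans that stand on the table behind them. At the end all four stand upright in the lane in one closed-up row against the front lip, with no gap as wide as a finger. Set the cans down rather than dropping them in, do not knock any over, and leave everything else on the table where it is.

Things in the scene. Friction and masses are not known exactly. Their poses are not given: they have to be found in the camera images.
- lane: fixed aluminium channel for one row of four cans, open above, 318 x 88 mm outside. Origin on the table under its middle; x runs along it from FRONT (-x) to BACK (+x), z up. Inside 300 mm long (x -150 to +150 mm), 78 mm wide, floor 6 mm above the table. Side walls 5 mm thick, 59 mm high; front lip 34 mm high; back plate 109 mm high
- lane_front (a point): middle of the inner face of the lane's low front lip, at floor height; same axes as the lane. A can touching the lip has its centre 33.5 mm behind this point
- old_front_mid (a point): black aerosol can standing upright, 67 mm diameter, 200 mm tall: body to 159 mm, above it a cap 44 mm in diameter and 41 mm tall, by which it can be gripped from above; about 0.36 kg. Point at its centre, 100 mm above its underside; its z axis is the can's axis. Starts in the lane: the old can nearer the front
- old_rear_mid (a point): black aerosol can standing upright, 67 mm diameter, 200 mm tall: body to 159 mm, above it a cap 44 mm in diameter and 41 mm tall, by which it can be gripped from above; about 0.36 kg. Point at its centre, 100 mm above its underside; its z axis is the can's axis. Starts in the lane, behind the other old can
- new_a_mid (a point): black aerosol can standing upright, 67 mm diameter, 200 mm tall: body to 159 mm, above it a cap 44 mm in diameter and 41 mm tall, by which it can be gripped from above; about 0.36 kg. Point at its centre, 100 mm above its underside; its z axis is the can's axis. Starts on the table outside the lane: new stock
- new_b_mid (a point): black aerosol can standing upright, 67 mm diameter, 200 mm tall: body to 159 mm, above it a cap 44 mm in diameter and 41 mm tall, by which it can be gripped from above; about 0.36 kg. Point at its centre, 100 mm above its underside; its z axis is the can's axis. Starts on the table outside the lane: new stock (either new can may go in first)
- primer_mid (a point): bystander: aerosol can with a bare nozzle and no cap, 67 mm diameter, 189 mm tall; point at its centre
- oil_mid (a point): bystander: black plastic squeeze bottle with a loop handle, within 45 mm of its axis, 180 mm tall at most; point on its axis, 78 mm up
- cup_mid (a point): bystander: open tin cup, 76 mm across, 61 mm tall; point on its axis, 30 mm up

How it is judged (in metres and radians):
On the way:
1. both old cans stand forward in the lane (the first within 30 mm of the front lip, the second within 30 mm of the first) while no new can is in or over the lane (y of old_front_mid in the frame of lane between -0.02 and 0.02 m and x of old_front_mid in the frame of lane between -0.13 and 0.13 m and z of each of old_front_mid, old_rear_mid in the frame of lane below 0.112 m and angle between each of old_front_mid, old_rear_mid's own z axis and vertical below 0.1 rad and linear speed of each of old_front, old_rear below 0.03 m/s and y of old_rear_mid in the frame of lane between -0.02 and 0.02 m and x of old_rear_mid in the frame of lane between -0.13 and 0.13 m and x of old_front_mid in the frame of lane below -0.0865 m and horizontal distance between old_front_mid and old_rear_mid between 0.055 and 0.097 m and x of old_rear_mid in the frame of lane below 0 m and not (y of new_a_mid in the frame of lane between -0.07 and 0.07 m and x of new_a_mid in the frame of lane between -0.19 and 0.19 m) and not (y of new_b_mid in the frame of lane between -0.07 and 0.07 m and x of new_b_mid in the frame of lane between -0.19 and 0.19 m)), for 0.2 s.
At the end, for the whole second after the job is handed in: All four cans stand upright (within 0.1 rad) and at rest on the floor of the lane: the old front can within 12 mm of the front lip, the old rear can next, and the two new cans behind it in either order, with no gap between neighbours over 12 mm (y of old_front_mid in the frame of lane between -0.02 and 0.02 m and x of old_front_mid in the frame of lane between -0.13 and 0.13 m and z of each of old_front_mid, old_rear_mid, new_a_mid, new_b_mid in the frame of lane below 0.112 m and angle between each of old_front_mid, old_rear_mid, new_a_mid, new_b_mid's own z axis and vertical below 0.1 rad and linear speed of each of old_front, old_rear, new_a, new_b below 0.03 m/s and y of old_rear_mid in the frame of lane between -0.02 and 0.02 m and x of old_rear_mid in the frame of lane between -0.13 and 0.13 m and y of new_a_mid in the frame of lane between -0.02 and 0.02 m and x of new_a_mid in the frame of lane between -0.13 and 0.13 m and y of new_b_mid in the frame of lane between -0.02 and 0.02 m and x of new_b_mid in the frame of lane between -0.13 and 0.13 m and x of old_front_mid in the frame of lane below -0.1045 m and horizontal distance between old_front_mid and old_rear_mid between 0.055 and 0.079 m and x of each of new_a_mid, new_b_mid in the frame of lane above -0.005 m and ((horizontal distance between old_rear_mid and new_a_mid between 0.055 and 0.079 m and horizontal distance between new_a_mid and new_b_mid between 0.055 and 0.079 m) or (horizontal distance between old_rear_mid and new_b_mid between 0.055 and 0.079 m and horizontal distance between new_b_mid and new_a_mid between 0.055 and 0.079 m))); the robot touches nothing.
It fails at once if a new can is let go over the lane with its underside more than 30 mm above the lane's floor (((y of new_a_mid in the frame of lane between -0.07 and 0.07 m and x of new_a_mid in the frame of lane between -0.19 and 0.19 m) and z of new_a_mid in the frame of lane above 0.136 m and contact force between new_a and the fingers below 0.1 N and contact force between new_a and the arm below 0.1 N) or ((y of new_b_mid in the frame of lane between -0.07 and 0.07 m and x of new_b_mid in the frame of lane between -0.19 and 0.19 m) and z of new_b_mid in the frame of lane above 0.136 m and contact force between new_b and the fingers below 0.1 N and contact force between new_b and the arm below 0.1 N)).
It fails at once if a can of the row is knocked over (leans more than 0.5 rad) (angle between any of old_front_mid, old_rear_mid, new_a_mid, new_b_mid's own z axis and vertical above 0.5 rad).
It fails at once if a bystander is moved by more than 30 mm or tipped ((distance of primer_mid from where it was at the start of the episode above 0.03 m or angle between primer_mid's own z axis and vertical above 0.4 rad) or (distance of oil_mid from where it was at the start of the episode above 0.03 m or angle between oil_mid's own z axis and vertical above 0.4 rad) or (distance of cup_mid from where it was at the start of the episode above 0.03 m or angle between cup_mid's own z axis and vertical above 0.4 rad)).
It also fails if it takes over 61 s, if anything falls off the work surface, if the arm or the gripper's body presses on something with over 40 N, if the wrist force passes 120 N, or if a joint passes its speed limit or range.

## Robot

A 6-joint arm with a two-finger parallel gripper is mounted at the origin on a cart in front of the work surface, level with it; the furniture and walls round the work are solid. World frame = base frame: x ahead of the robot, y to its left, z up, the work surface at z = 0. Lengths are in mm, angles in rad, forces in N, time in s.
With the tool pointing down it reaches from about 275 to 725 mm from the base axis. Payload 15.9 kg.
Tool frame: the origin (TCP) lies between the finger pads; the fingertips stand 25 mm ahead of it and the grasp point (between the pads) lies 6 mm ahead of it (r.tips_ahead is the z of the fingertips in the tool frame, in mm); z points along the fingers, y is the line along which they close (so a half turn about z gives the same grasp; the last joint's range is limited). The gripper opens to 85 mm and grips with 20 to 120 N. Pads are 22 mm wide; open, the fingers measure 114 mm over their backs; the gripper's body (76 mm by 85 mm) begins 54 mm behind the grasp point. The pads swing forward as they close: fully open they stand 13 mm farther back than shut.
Start: joints at [1.291, 0.213, -0.034, 1.323, 0, 1.571], TCP at [138.076, 480.542, 256.306] pointing down, gripper open.
Joint ranges: [-2.98, 2.98], [-0.74, 1.72], [-1.14, 1.35], [-2.1, 2.04], [-1.57, 1.44], [-3.14, 3.14]. Speed limits (rad/s): [1.89, 1.89, 2.39, 2.57, 3.14, 3.14].

## Interface

Orientations are given as a unit quaternion [x, y, z, w].
In Python, from plant import r, viewer gives the robot as it stands. Calls block until the motion is done:
- r.move_to(position, orientation): joint-space move of the TCP to a pose.
- r.line_to(position, frame=None, max_speed=150): straight line of the TCP; frame=None keeps the orientation; max_speed is the mean speed in mm/s.
- r.move_j(angles): joint-space move.
- r.command_gripper(opening, f_grip=None): finger opening in mm; f_grip is the grip in N (None keeps the last); returns when the fingers have stopped.
- r.hold(seconds).
- r.inverse_kinematics(position, orientation): joint angles nearest the present ones, or None.
- r.get_obs(): the state.
- viewer.camera(name): name is "scene" or "side" or "wrist"; returns a dict with "image" (480x640x3 uint8, blue, green, red), "range_z" (480x640 float32, mm along the optical axis (not along the pixel's ray), 0 where there is no reading), "fx", "fy", "cx", "cy" (pixels), "rvec" (rotation vector, rad) and "tvec" (3), from world to camera coordinates, as OpenCV has them. Camera axes: x right, y down, z forward; pixel columns grow to the right and rows downward; lengths in mm; the calibration is good to about 2 mm. A picture is of the moment at which its call begins.
A pose or a line that the arm cannot do raises r.MotionError and nothing moves.
- r.finish_job(): hands the job in; it is judged then, once.
The state is a dict: "time_s": time; "joint_pos": joint angles; "qvel": joint speeds; "tau": joint torques, N m; "tool_pos": TCP position; "eef_rot": TCP orientation; "ft_force": force on the tool from outside, world axes, zero at the start; "wrist_torque": the same for the moment, N m; "width": finger opening in mm; "gripper_force": force on a finger pad.
Only numpy, scipy, OpenCV 4.12 (cv2) and the standard library are available. Lean on these libraries where they do the work, as an engineer would, in place of code of your own. Each camera call takes 0.05 s, during which the arm holds its last target. There are 200 camera calls.

## Working session

There is one attempt and no reset: what is moved stays moved. The work goes in short steps, each a Python script; the robot and the scene stay as the last script left them, time stands still between calls to the robot, and variables do not carry over. Pictures are saved under pics/ and viewed, at most 10 in all, crops included, and the job is handed in when it is done.

```bash
mkdir -p pics; python3 - <<'E'
from plant import r, viewer
import cv2,numpy as np,pickle
d={}
for n in("scene","side"):
    c=viewer.camera(n); d[n]=c; cv2.imwrite(f"pics/{n}0.png",c["image"])
    R=cv2.Rodrigues(np.array(c["rvec"],float))[0]; print(n,(-R.T@np.array(c["tvec"]).ravel()).round(),c["fx"],(c["range_z"]>0).mean())
pickle.dump(d,open("d0.pkl","wb"))
o=r.get_obs();print(o["time_s"],o["eef_rot"],o["width"])
E
```

```text
scene [  36. -552.  841.] 534.2473978861569 0.9959635416666667
side [  72. -625.  749.] 440.683638407025 0.9958463541666667
0.1 [ 1.39447725e-01  9.90229322e-01 -4.68460258e-04 -5.11268988e-05] 85.2948276502528
```

View pics/scene0.png

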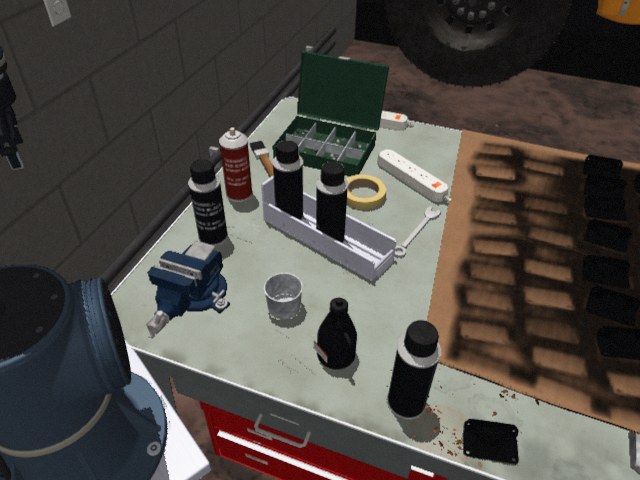

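View pics/side0.png

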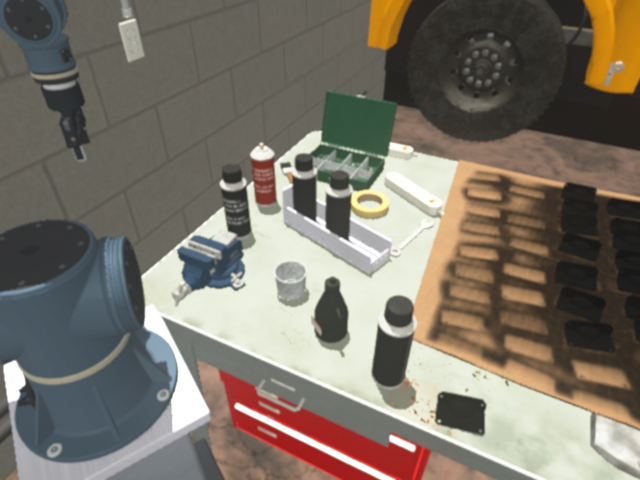

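The scene view shows the lane in the middle. Its back plate is at about (268,200) and the low lip at about (385,265). The old caps are at (333,170) (front) and (287,147) (rear), and the new caps at (204,168) and (422,333). The bystanders are the primer (234,133), the cup (284,290) and the oil bottle (338,303). I'll turn these into positions using the depth data.

```bash
cat > h.py <<'E'
import cv2,numpy as np
def cloud(c):
    z=c["range_z"].astype(float); v,u=np.mgrid[:480,:640]
    P=np.stack([(u-c["cx"])/c["fx"]*z,(v-c["cy"])/c["fy"]*z,z],-1)
    R=cv2.Rodrigues(np.array(c["rvec"],float))[0]
    return (P-np.array(c["tvec"],float).ravel())@R   # world
def circ(p):
    A=np.c_[2*p,np.ones(len(p))]; s=np.linalg.lstsq(A,(p**2).sum(1),rcond=None)[0]
    return s[:2],np.sqrt(s[2]+s[0]**2+s[1]**2)
def topmid(W,zlo,zhi,reg):
    m=((W[...,2]>zlo)&(W[...,2]<zhi)); k=np.zeros_like(m); x0,x1,y0,y1=reg; k[y0:y1,x0:x1]=1
    p=W[m&k]; return p
E
python3 - <<'E'
from h import *
import pickle
d=pickle.load(open("d0.pkl","rb"))
for n in d:
    W=cloud(d[n]); m=((W[...,2]>150)&(W[...,2]<225)&(d[n]["range_z"]>0)).astype(np.uint8)
    N,L,S,C=cv2.connectedComponentsWithStats(m)
    print(n)
    for i in range(1,N):
        if S[i,4]<60: continue
        p=W[L==i]; top=np.percentile(p[:,2],95)
        t=p[p[:,2]>top-5]; (c,rad),a=cv2.minEnclosingCircle(t[:,:2].astype(np.float32)),0
        print(C[i].round(),S[i,4],"top",top.round(1),"topmean",t.mean(0).round(1),"mec",np.round(c,1),round(rad,1))
    # lane: aluminium walls z 50..66 and back plate
    R=(d[n]["image"].astype(int).min(-1)>90)
    for lo,hi in((53,63),(100,113),(28,38)):
        q=W[(W[...,2]>lo)&(W[...,2]<hi)&(W[...,0]>200)&(W[...,0]<750)]
        q=q[R[(W[...,2]>lo)&(W[...,2]<hi)&(W[...,0]>200)&(W[...,0]<750)]]
        print(lo,len(q))
    np.save(n+"W.npy",W)
import sys
E
```

```text
scene
[92. 54.] 4942 top 220.9 topmean [457.  955.2 220.4] mec [500.3 978.3] 321.5
[344.  69.] 1990 top 211.2 topmean [969.7 461.  211.6] mec [969.4 464.7] 122.2
[233. 140.] 467 top 183.5 topmean [558.6 383.5 185.1] mec [554.8 381.9] 10.8
[287. 159.] 832 top 205.5 topmean [600.  229.3 204.3] mec [601.6 231.7] 26.1
[203. 177.] 854 top 199.6 topmean [425.2 286.6 198.3] mec [426.9 288.9] 26.0
[332. 181.] 914 top 206.0 topmean [625.5 109.2 204.6] mec [627.5 109.7] 24.5
[419. 346.] 1660 top 200.4 topmean [ 467.1 -283.1  198.9] mec [ 468.8 -283.1] 24.6
[ 57. 422.] 3835 top 221.7 topmean [ 16.1 -82.3 221. ] mec [ 33.2 -36. ] 93.7
53 849
100 109
28 942
side
[203.  68.] 5389 top 221.1 topmean [ 727.6 1114.4  220.5] mec [ 991.8 1264.5] 923.7
[398.   2.] 78 top 176.3 topmean [2279.2 1721.1  175.5] mec [2284.1 1727.7] 36.5
[551.  10.] 2164 top 217.9 topmean [2889.6  851.4  218.5] mec [2837.4  932. ] 383.2
[360. 106.] 1415 top 212.5 topmean [968.  464.2 213.4] mec [965.5 466.8] 122.7
[ 30. 146.] 1874 top 221.1 topmean [ 41.9 717.7 220.6] mec [ 46.7 719.1] 88.0
[262. 153.] 322 top 183.9 topmean [558.1 385.2 186. ] mec [558.5 384.8] 6.8
[304. 168.] 588 top 207.1 topmean [599.9 230.5 205.8] mec [602.1 231.6] 25.0
[232. 178.] 589 top 201.3 topmean [424.6 287.9 200.1] mec [425.  291.5] 24.6
[339. 186.] 665 top 207.4 topmean [624.9 110.3 206.1] mec [625.8 112.1] 24.8
[ 74. 353.] 3928 top 221.7 topmean [ 10.5 -77.7 220.9] mec [ 19.9 -24. ] 110.0
[397. 317.] 1312 top 201.5 topmean [ 467.4 -282.3  200.3] mec [ 468.6 -281.5] 24.3
53 1582
100 633
28 4150
```

```bash
python3 - <<'E'
from h import *
import pickle
d=pickle.load(open("d0.pkl","rb"))
a=np.array([600.5,230.5]); b=np.array([625.5,110]); u=(a-b)/np.linalg.norm(a-b); w=np.array([-u[1],u[0]])
for n in d:
    W=np.load(n+"W.npy"); br=d[n]["image"].max(-1)>90
    s=(W[...,:2]-b)@u; t=(W[...,:2]-b)@w; z=W[...,2]
    near=(abs(t)<75)&(s>-180)&(s<270)
    for nm,lo,hi in(("wall",55,62),("back",90,107),("low",8,120)):
        m=near&br&(z>lo)&(z<hi); q=np.c_[s[m],t[m]].astype(np.float32)
        print(n,nm,len(q),"s",np.percentile(q[:,0],[1,5,50,95,99]).round(1),"t",np.percentile(q[:,1],[1,5,50,95,99]).round(1))
        if nm=="wall":
            for sg in(-1,1):
                k=q[(q[:,1]*sg>20)]
                if len(k)>20: print(" wall",sg,len(k),"fit t=",np.polyfit(k[:,0],k[:,1],1).round(4),k[:,0].min().round(),k[:,0].max().round())
    # floor near front
    m=near&br&(z>15)&(z<32)&(s<-20)&(s>-130); q=W[m]; print("  lip",len(q),np.histogram(s[m],bins=np.arange(-130,-10,10)))
    m=near&br&(z>75)&(z<105); print(" back s",np.histogram(s[m],bins=np.arange(140,230,8)) )
E
```

```text
scene wall 451 s [-137.4 -128.3  -18.3  163.   257. ] t [-49.1 -47.2  36.8  42.1  43.4]
 wall -1 148 fit t= [ 9.10000e-03 -4.42106e+01] -139.0 117.0
 wall 1 292 fit t= [-2.60000e-03  3.84075e+01] -141.0 269.0
scene back 107 s [159.7 160.4 163.6 265.5 268.4] t [ 6.1  8.7 26.7 41.1 42.4]
scene low 3780 s [-146.6 -143.   -26.6  163.6  259.9] t [-47.6 -45.4  37.1  41.8  43. ]
  lip 474 (array([46, 45, 41, 44, 44, 45, 41, 43, 41, 42, 42]), array([-130, -120, -110, -100,  -90,  -80,  -70,  -60,  -50,  -40,  -30,
        -20]))
 back s (array([ 0,  0, 98, 33,  0,  0,  0,  0,  0,  0,  0]), array([140, 148, 156, 164, 172, 180, 188, 196, 204, 212, 220, 228]))
side wall 436 s [-137.6 -128.7  -13.3  254.6  261.7] t [-49.  -47.1  35.9  41.9  43.4]
 wall -1 133 fit t= [ 7.90000e-03 -4.41156e+01] -141.0 123.0
 wall 1 277 fit t= [-1.05000e-02  3.79456e+01] -139.0 269.0
side back 152 s [-26.8  22.6 251.7 266.4 268.9] t [-19.5 -13.8  21.   39.5  41.7]
side low 3474 s [-145.4 -141.1   -6.6  259.4  267.3] t [-48.1 -45.6  27.3  41.6  42.8]
  lip 352 (array([31, 36, 34, 30, 33, 32, 29, 31, 29, 28, 39]), array([-130, -120, -110, -100,  -90,  -80,  -70,  -60,  -50,  -40,  -30,
        -20]))
 back s (array([ 3,  0, 28, 66,  0,  0,  0,  0,  0,  0,  0]), array([140, 148, 156, 164, 172, 180, 188, 196, 204, 212, 220, 228]))
```

```bash
cat >> h.py <<'E'
from scipy.spatial.transform import Rotation as Ro
B=np.array([625.5,110.]); A=np.array([600.5,230.5]); u=(A-B)/np.linalg.norm(A-B); w=np.array([-u[1],u[0]])
def st(s,t,z): return np.r_[B+s*u+t*w,z]
def quat(y2):
    y=np.r_[y2/np.linalg.norm(y2),0]; z=np.array([0,0,-1.]); return Ro.from_matrix(np.c_[np.cross(y,z),y,z]).as_quat()
E
python3 - <<'E'
from plant import r, viewer
from h import *
for sg in(1,-1):
    q=quat(sg*w)
    for p in(st(-60,0,400),st(-100,-2,196),st(100,-2,196),st(100,-2,420),[468,-282,190],[468,-282,420],[425,289,190],[425,289,420]):
        j=r.inverse_kinematics(list(p),list(q)); print(sg,np.round(p),None if j is None else np.round(j,2))
q=quat(w)
if r.inverse_kinematics(list(st(-60,0,400)),list(q)) is None: q=quat(-w)
r.move_to(list(st(-60,0,400)),list(q))
c=viewer.camera("wrist"); cv2.imwrite("pics/w1.png",c["image"])
import pickle; pickle.dump(c,open("w1.pkl","wb"))
print(r.get_obs()["time_s"],r.get_obs()["tool_pos"])
W=cloud(c);s=(W[...,:2]-B)@u;t=(W[...,:2]-B)@w;z=W[...,2]
for lo in(-120,-100,-80,-60,-40):
    m=(s>lo)&(s<lo+20)&(abs(t)<70)&(z>58)&(z<72)
    x=t[m]; 
    for k in(x[x>0],x[x<0]):
        if len(k): print(lo,len(k),np.percentile(k,[3,50,97]).round(1))
m=(abs(t+2)<30)&(s<-90)&(s>-190)&(z>30)&(z<46); print("lip",m.sum(),np.percentile(s[m],[3,50,97]) if m.any() else "")
m=(abs(t+2)<30)&(s<-60)&(s>-190)&(z>1)&(z<12); print("floor",np.histogram(s[m],bins=np.arange(-190,-60,10)),np.median(z[m&(s>-120)]) if m.any() else "")
E
```

```text
1 [638.  51. 400.] [ 0.08  0.65  1.02  1.93  0.   -1.7 ]
1 [648.  12. 196.] [ 0.02  0.54  0.29  1.32  0.   -1.76]
1 [607. 208. 196.] [ 0.33  0.53  0.27  1.31  0.   -1.44]
1 [607. 208. 420.] None
1 [ 468 -282  190] [-0.54  0.33 -0.05  1.19  0.   -2.32]
1 [ 468 -282  420] [-0.54  0.38  0.61  1.8   0.   -2.32]
1 [425 289 190] [ 0.6   0.26 -0.14  1.17  0.   -1.18]
1 [425 289 420] [ 0.6   0.3   0.49  1.77  0.   -1.18]
-1 [638.  51. 400.] [0.08 0.65 1.02 1.93 0.   1.45]
-1 [648.  12. 196.] [0.02 0.54 0.29 1.32 0.   1.39]
-1 [607. 208. 196.] [0.33 0.53 0.27 1.31 0.   1.7 ]
-1 [607. 208. 420.] None
-1 [ 468 -282  190] [-0.54  0.33 -0.05  1.19  0.    0.82]
-1 [ 468 -282  420] [-0.54  0.38  0.61  1.8   0.    0.82]
-1 [425 289 190] [ 0.6   0.26 -0.14  1.17  0.    1.96]
-1 [425 289 420] [0.6  0.3  0.49 1.77 0.   1.96]
2.9 [637.58812055  51.78170537 399.99198792]
-120 7 [32.5 32.8 34.1]
-120 8 [-49.8 -48.7 -46.8]
-100 7 [31.6 33.2 35.8]
-100 5 [-49.4 -48.4 -47.1]
-80 6 [33.5 33.8 35.1]
-80 8 [-50.4 -48.8 -47.7]
-60 5 [32.9 34.3 35.6]
-60 12 [-50.2 -49.1 -46.5]
-40 38 [ 1.3 11.6 34.7]
-40 55 [-49.7 -16.5  -0.1]
lip 210 [-141.99611831 -139.41209025 -136.81898992]
floor (array([  1,   1,   1,   3,  53, 160, 308, 316, 287, 276, 252, 269]), array([-190, -180, -170, -160, -150, -140, -130, -120, -110, -100,  -90,
        -80,  -70])) 4.883657210005268
```

View pics/w1.png

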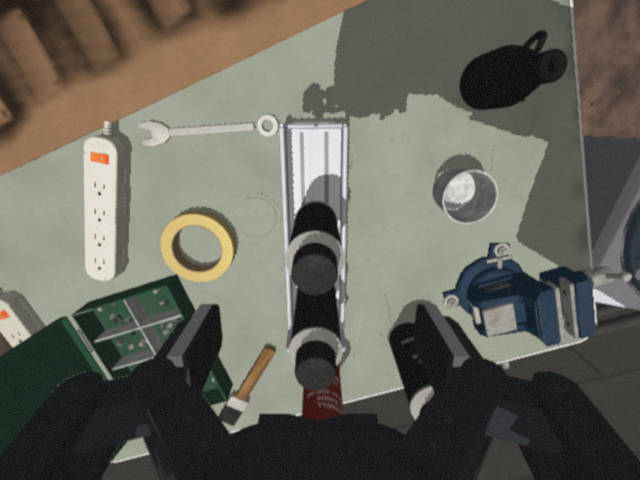

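The wrist view shows the empty front part of the lane, from the lip at about (317,125) to the walls at columns 285 and 348. The caps are at (318,268) and (316,365), and nothing blocks the lane. The walls' sideways position differs from the first estimate, so I'll check for a wrist camera bias using the caps.

```bash
python3 - <<'E'
from h import *
import pickle
c=pickle.load(open("w1.pkl","rb"));W=cloud(c)
f=lambda W:((W[...,:2]-B)@u,(W[...,:2]-B)@w,W[...,2])
s,t,z=f(W)
for s0 in(0,123):
    m=(abs(s-s0)<32)&(abs(t)<35)&(z>200)&(z<215); p=np.c_[s[m],t[m]].astype(np.float32); print(m.sum(),p.mean(0),np.median(z[m]),cv2.minEnclosingCircle(p))
d=pickle.load(open("d0.pkl","rb"))
for n in d:
    s,t,z=f(cloud(d[n]))
    for lo in(-120,-90,-60,-30):
        m=(s>lo)&(s<lo+30)&(abs(t)<70)
        print(n,lo,"top z>60:",[np.percentile(k,[10,50,90]).round(1) for k in(t[m&(z>61)&(z<72)&(t>0)],t[m&(z>61)&(z<72)&(t<0)]) if len(k)>3],"near face",np.percentile(t[m&(z>15)&(z<50)&(t>25)],[10,50,90]).round(1),"far inner",np.percentile(t[m&(z>15)&(z<50)&(t<-25)],[10,50,90]).round(1))
    m=(abs(t+4)<25)&(s<-90)&(s>-170);print(" lip top",np.percentile(s[m&(z>36)&(z<44)],[10,50,90]).round(1), "z60 max",np.percentile(z[(abs(t-40)<8)&(s>-110)&(s<-40)],[90,97]))
E
```

```text
1578 [ 0.6406986 -5.4363537] 204.85522141367338 ((2.0379514694213867, -5.486289024353027), 23.8765869140625)
1187 [122.65367   -4.939891] 204.81308022149943 ((125.24626159667969, -4.830111503601074), 24.1571102142334)
scene -120 top z>60: [] near face [37.2 38.6 40.4] far inner [-45.6 -44.  -42.3]
scene -90 top z>60: [] near face [37.4 39.  40.4] far inner [-45.7 -43.9 -42.4]
scene -60 top z>60: [array([1. , 7. , 8.7]), array([-9.1, -3.4, -2.8])] near face [38.1 39.5 41.1] far inner [-45.8 -43.7 -41.7]
scene -30 top z>60: [array([10.2, 21.9, 29.1]), array([-15.5,  -8.9,  -4.2])] near face [37.6 39.3 40.7] far inner [-44.9 -43.5 -41.6]Traceback (most recent call last):
  File "<stdin>", line 14, in <module>
    return _quantile_unchecked(
        a, q, axis, out, overwrite_input, method, keepdims, weights)
    return _ureduce(a,
                    func=_quantile_ureduce_func,
    ...<5 lines>...
                    overwrite_input=overwrite_input,
                    method=method)
    r = func(a, **kwargs)
    result = _quantile(arr,
                       quantiles=q,
    ...<2 lines>...
                       out=out,
                       weights=wgt)
    slices_having_nans = np.isnan(arr[-1, ...])
                                  ~~~^^^^^^^^^
IndexError: index -1 is out of bounds for axis 0 with size 0
```

```bash
cat >> h.py <<'E'
tc=lambda s:-5.7+0.007*s
def F(r): f=np.array(r.get_obs()["ft_force"],float); return np.r_[f[:2]@u,f[:2]@w,f[2]]
def push(r,s0,smin,z,thr=4,step=2.0,v=40):
    "creep forward along the lane until the lip / next can pushes back"
    f0=F(r); s=s0
    while s>smin:
        s-=step; r.line_to(list(st(s,tc(s),z)),max_speed=v); f=F(r)-f0
        if f[0]>thr: break
    print("contact s",round(s,1),"dF",f.round(1)); return s
def setdown(r,s,z,zmin,thr=4):
    f0=F(r)
    while z>zmin:
        z-=1; r.line_to(list(st(s,tc(s),z)),max_speed=40); f=F(r)-f0
        if f[2]>thr: break
    print("floor at TCP z",z,"dF",f.round(1)); return z
E
cat > old.py <<'E'
from plant import r
from h import *
def old(s,t,s1,smin):
    Z=197
    q=list(quat(w)); r.move_to(list(st(s,t,250)),q)
    r.line_to(list(st(s,t,Z)))
    r.command_gripper(30,40); print("width",r.get_obs()["width"],r.get_obs()["gripper_force"],F(r).round(1))
    r.line_to(list(st(s,t,Z+3)),max_speed=50); print("lift",F(r).round(1))
    r.line_to(list(st(s1,tc(s1),Z+3)),max_speed=100); print("at s1",F(r).round(1))
    sc=push(r,s1,smin,Z+3)
    r.line_to(list(st(sc+1,tc(sc),Z+3)),max_speed=30)
    zz=setdown(r,sc+1,Z+3,Z-4)
    r.command_gripper(70); o=r.get_obs(); print("F",F(r).round(1),o["time_s"])
    r.line_to(list(st(sc+1,tc(sc),250)))
E
python3 - <<'E'
from old import *
old(1,-3,-92,-112)
E
```

```text
width 42.75782931911302 40.54112255573273 [-1.   1.4  7.2]
lift [ 0.7 -0.6 -2.1]
at s1 [ 0.3 -0.6 -1.4]
contact s -112.0 dF [2.2 0.8 1.3]
floor at TCP z 198 dF [ 1.5  3.  11.2]
F [ 0.1 -0.2  0.1] 9.6417
```

```bash
cat >> h.py <<'E'
def caps(c):
    W=cloud(c); s=(W[...,:2]-B)@u; t=(W[...,:2]-B)@w; z=W[...,2]
    m=((abs(t)<45)&(s>-170)&(s<180)&(z>199)&(z<214)).astype(np.uint8); N,L,S,C=cv2.connectedComponentsWithStats(m)
    for i in range(1,N):
        if S[i,4]>50:
            p=np.c_[s[L==i],t[L==i]].astype(np.float32); q=cv2.minEnclosingCircle(p); print("cap px",C[i].round(),"mec",np.round(q[0],1),round(q[1],1),"mean",p.mean(0).round(1))
E
python3 - <<'E'
from plant import r,viewer
from h import *
r.move_to(list(st(-60,0,400)),list(quat(w)))
for n in("wrist","scene"):
    c=viewer.camera(n); print(n); caps(c)
    if n=="wrist": cv2.imwrite("pics/w2.png",c["image"])
print(r.get_obs()["time_s"])
E
```

```text
wrist
cap px [310. 170.] mec [-101.2   -8.6] 23.9 mean [-102.2   -8.5]
cap px [315. 373.] mec [124.9  -5.1] 24.1 mean [122.5  -4.8]
scene
cap px [286. 147.] mec [123.7  -1.8] 24.2 mean [121.9   1.3]
cap px [375. 188.] mec [-102.7   -4.1] 24.8 mean [-104.8   -2.4]
10.9833
```

View pics/w2.png

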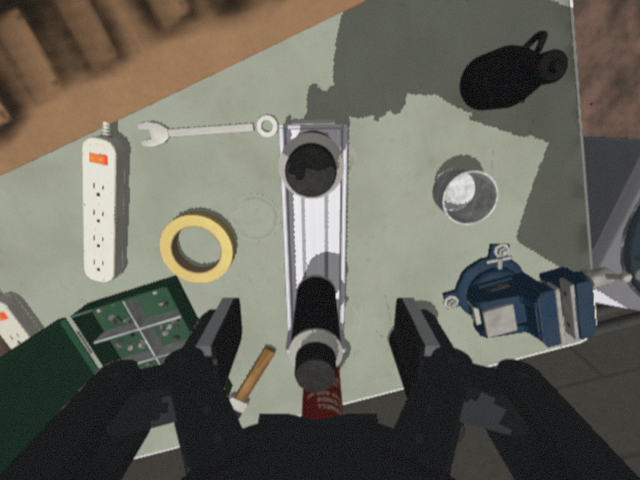

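The front can now stands at the lip: cap at (310,170), s ≈ -102, upright. It slipped slightly in the grip on contact. Next I'll bring the rear can up to s ≈ -34.

```bash
sed -i 's/thr=4,step/thr=1.5,step/' h.py; python3 - <<'E'
from old import *
from plant import viewer
old(124,-3,-28,-36)
r.move_to(list(st(60,50,330)),list(quat(w)))
for n in("scene","side"):
    print(n); caps(viewer.camera(n))
print(r.get_obs()["time_s"])
E
```

```text
width 43.029038190428196 40.145668387413025 [-0.7  0.8  7.1]
lift [-0.4 -0.3 -4.7]
at s1 [ 0.3  0.2 -4.6]
contact s -36.0 dF [-0.7 -0.7 -0.5]
floor at TCP z 198 dF [-0.7  3.1 10. ]
F [-0.3  0.6  0.3] 16.8333
scene
cap px [347. 175.] mec [-36.2  -3.2] 26.9 mean [-36.9  -0.7]
cap px [375. 189.] mec [-104.4   -4.8] 24.9 mean [-105.    -2.4]
side
cap px [351. 181.] mec [-32.8  -2.8] 24.6 mean [-35.9  -0.2]
cap px [373. 192.] mec [-100.2   -4.8] 24.8 mean [-103.7   -1.5]
18.0333
```

```bash
cat > new.py <<'E'
from plant import r
from h import *
def new(xy,via,s1,sc):
    q=list(quat(w)); Z=192
    r.move_to([*xy,290],q); r.command_gripper(80); r.line_to([*xy,Z],max_speed=200)
    r.command_gripper(30,50); print("width",r.get_obs()["width"],F(r).round(1))
    r.line_to([*xy,Z+3],max_speed=40); print("lift",F(r).round(1))
    r.line_to([*xy,335],max_speed=200)
    for p in via: r.line_to(list(p),max_speed=250)
    r.line_to(list(st(s1,tc(s1),335)),max_speed=150)
    r.line_to(list(st(s1,tc(s1),Z+10)),max_speed=120); print("above floor",F(r).round(1))
    r.line_to(list(st(sc,tc(sc),Z+9)),max_speed=40); print("fwd",F(r).round(1))
    zz=setdown(r,sc,Z+9,Z+3)
    r.command_gripper(70); print("F",F(r).round(1))
    r.line_to(list(st(sc,tc(sc),300)))
    r.move_to(list(st(60,80,330)),q)
E
python3 - <<'E'
from new import *
from plant import viewer
new((425.5,289.5),[st(60,110,335)],40,33.5)
for n in("scene","side"):
    c=viewer.camera(n); print(n); caps(c)
cv2.imwrite("pics/s3.png",c["image"])
print(r.get_obs()["time_s"])
E
```

```text
width 42.76970888116542 [-0.8 -0.1  7.5]
lift [-0.8 -0.6 -2.1]
above floor [-0.4  0.4 -2.6]
fwd [-1.  -0.3 -3.2]
floor at TCP z 198 dF [ 1.4  0.6 13.7]
F [ 0.3 -0.2  0.2]
scene
cap px [321. 162.] mec [31.3 -5.6] 25.3 mean [30.5 -3.1]
cap px [347. 175.] mec [-35.   -2.9] 25.3 mean [-36.8  -0.8]
cap px [375. 189.] mec [-103.8   -5.5] 25.3 mean [-104.8   -2.2]
side
cap px [330. 170.] mec [34.2 -5.7] 24.4 mean [31.2 -2.1]
cap px [351. 181.] mec [-33.6  -3. ] 24.1 mean [-36.2  -0. ]
cap px [373. 192.] mec [-101.1   -5.7] 25.6 mean [-104.    -1.6]
27.1167
```

View pics/s3.png

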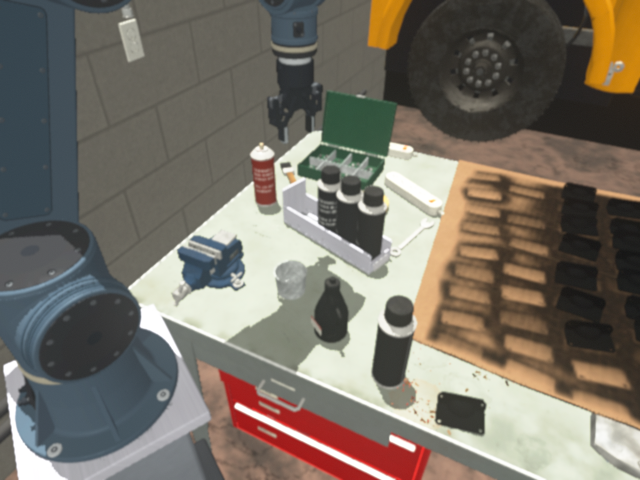

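The third can stands upright at s ≈ 33 in a closed row (caps at (330,170), (351,181) and (373,192)), and the bystanders haven't moved. The last can goes over the oil bottle.

```bash
python3 - <<'E'
from new import *
from plant import viewer
new((468.5,-282),[(468.5,-282,425),st(110,130,425),st(110,130,335)],108,101)
for n in("scene","side"):
    c=viewer.camera(n); print(n); caps(c)
cv2.imwrite("pics/s4.png",c["image"])
print(r.get_obs()["time_s"])
E
```

```text
width 42.745260673705104 [-0.6 -1.2  7.4]
lift [-0.5 -0.4 -3.3]
above floor [ 0.2 -0.2 -2.7]
fwd [-0.1  0.5 -2.5]
floor at TCP z 199 dF [ 0.1 -1.6  4.3]
F [-0.6  0.2 -0.2]
scene
cap px [296. 150.] mec [100.2  -4.3] 24.7 mean [98.5 -2.4]
cap px [321. 162.] mec [32.2 -5. ] 24.8 mean [30.7 -2.9]
cap px [347. 175.] mec [-35.3  -3.5] 24.9 mean [-36.9  -1.4]
cap px [375. 189.] mec [-103.3   -4.9] 24.3 mean [-104.8   -2.3]
side
cap px [311. 161.] mec [100.3  -5.6] 26.8 mean [99.1 -1.4]
cap px [330. 170.] mec [35.  -5.5] 25.4 mean [30.9 -1.9]
cap px [351. 181.] mec [-34.1  -2.5] 25.1 mean [-36.4  -0.2]
cap px [373. 192.] mec [-101.3   -5.5] 25.6 mean [-104.    -1.7]
39.2167
```

View pics/s4.png

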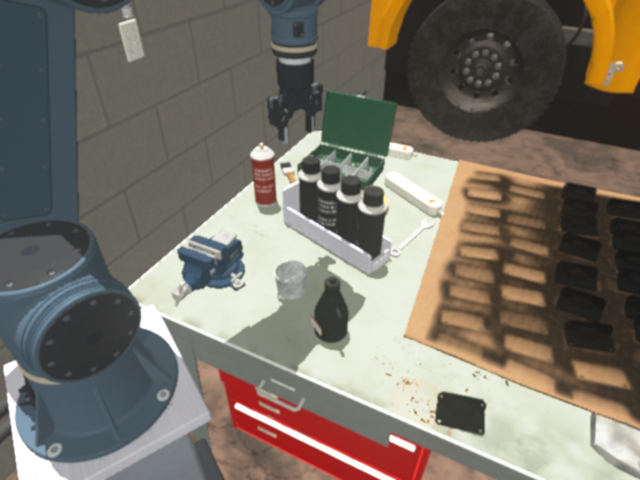

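All four cans stand upright in one closed row, with spacings of about 67–68 mm. The robot is clear and the bystanders haven't moved.

```bash
python3 -c "
from plant import r
print(r.finish_job())"
```

```text
the job is handed in; nothing more can be done
None
```

The lane is restocked and handed in, with about 39 s of the 61 s used: by the last camera measurement all four cans stand upright in one closed row at the front lip, old stock first, and no bystander was seen to move; the judge's verdict was not shown.

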